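# Line up the spice tins and the sand glass by height

## Task

On the board four cork mats lie in a row between the mustard pot and the butter stamp. Stand the sand glass and the three spice tins upright on them, one centred on each mat, in order of height: the tallest next to the mustard pot, stepping down to the shortest next to the butter stamp. Leave the mustard pot and the butter stamp standing where they are.

Things in the scene. Friction and masses are not known exactly. Their poses are not given: they have to be found in the camera images.
- sand_glass: Sand glass (egg timer), upright, 110 mm high: two brown wooden end discs 54 mm in diameter, 10 mm thick (upper one at 100 to 110 mm), between them a glass and three thin posts within the discs' outline; about 0.09 kg. Can be gripped across its upper disc. Origin at the centre of its underside, z up; round, so its yaw does not matter. It stands on the worktop (z = 0).
- tin_large: The largest of three round printed tins with a grey slip lid, standing upright: 92 mm high, 60 mm in diameter (lid, top 18 mm; body 1 mm less), rigid and closed, about 0.1 kg. Origin at the centre of its underside, z up; round, so its yaw does not matter. It stands on the worktop (z = 0).
- tin_medium: The middle one of three round printed tins with a grey slip lid, standing upright: 78 mm high, 52 mm in diameter (lid, top 16 mm; body 1 mm less), rigid and closed, about 0.1 kg. Origin at the centre of its underside, z up; round, so its yaw does not matter. It stands on the worktop (z = 0).
- tin_small: The smallest of three round printed tins with a grey slip lid, standing upright: 66 mm high, 47 mm in diameter (lid, top 13 mm; body 1 mm less), rigid and closed, about 0.1 kg. Origin at the centre of its underside, z up; round, so its yaw does not matter. It stands on the worktop (z = 0).
- mat_1: One of four alike round cork mats, 72 mm in diameter and 3 mm thick, fixed on a dark wooden board 10 mm thick (110 by 550 mm), in one row about 92 mm from centre to centre; any of the four may lie at any place in the row. Origin at the centre of its underside; its top is 3 mm higher, 13 mm above the worktop.
- mat_2: One of four alike round cork mats, 72 mm in diameter and 3 mm thick, fixed on a dark wooden board 10 mm thick (110 by 550 mm), in one row about 92 mm from centre to centre; any of the four may lie at any place in the row. Origin at the centre of its underside; its top is 3 mm higher, 13 mm above the worktop.
- mat_3: One of four alike round cork mats, 72 mm in diameter and 3 mm thick, fixed on a dark wooden board 10 mm thick (110 by 550 mm), in one row about 92 mm from centre to centre; any of the four may lie at any place in the row. Origin at the centre of its underside; its top is 3 mm higher, 13 mm above the worktop.
- mat_4: One of four alike round cork mats, 72 mm in diameter and 3 mm thick, fixed on a dark wooden board 10 mm thick (110 by 550 mm), in one row about 92 mm from centre to centre; any of the four may lie at any place in the row. Origin at the centre of its underside; its top is 3 mm higher, 13 mm above the worktop.
- mustard_pot: Tan stoneware mustard pot with a knobbed lid, 64 mm in diameter, 80 mm high, loose, standing on the board at one end of the row of mats, about 92 mm beyond the last mat (either end). Origin at the centre of its underside, z up; round, so its yaw does not matter.
- butter_stamp: Turned wooden butter stamp, 64 mm in diameter at the foot with a thin upright handle, 66 mm high, loose, on the board about 92 mm beyond the last mat at the other end of the row. (A tall fixed hand pump stands at the right of the worktop, from y = -0.2 m on, its long lever reaching towards the robot: keep the arm clear.) Origin at the centre of its underside.
Mind the look-alikes: they are no part of the job. What is shaped like the mustard_pot but blue is not meant.

How it is judged:
At the end, for the whole second after the job is handed in: Each of the four things stands upright (within 0.1 rad) and at rest on its own mat, its centre within 13 mm of the mat's centre, released; counted from the mustard pot the order is sand glass, large tin, middle tin, small tin (the small one next to the butter stamp) ((horizontal distance between sand_glass and mat_1 below 0.013 m or horizontal distance between sand_glass and mat_2 below 0.013 m or horizontal distance between sand_glass and mat_3 below 0.013 m or horizontal distance between sand_glass and mat_4 below 0.013 m) and horizontal distance between sand_glass and mustard_pot below 0.138 m and angle between each of sand_glass, tin_large, tin_medium, tin_small's own z axis and vertical below 0.1 rad and height (world z) of each of sand_glass, tin_large, tin_medium, tin_small below 0.02 m and linear speed of each of sand_glass, tin_large, tin_medium, tin_small below 0.02 m/s and contact force between each of sand_glass, tin_large, tin_medium, tin_small and the fingers below 0.05 N and (horizontal distance between tin_large and mat_1 below 0.013 m or horizontal distance between tin_large and mat_2 below 0.013 m or horizontal distance between tin_large and mat_3 below 0.013 m or horizontal distance between tin_large and mat_4 below 0.013 m) and horizontal distance between tin_large and mustard_pot between 0.138 and 0.23 m and (horizontal distance between tin_medium and mat_1 below 0.013 m or horizontal distance between tin_medium and mat_2 below 0.013 m or horizontal distance between tin_medium and mat_3 below 0.013 m or horizontal distance between tin_medium and mat_4 below 0.013 m) and horizontal distance between tin_medium and mustard_pot between 0.23 and 0.322 m and (horizontal distance between tin_small and mat_1 below 0.013 m or horizontal distance between tin_small and mat_2 below 0.013 m or horizontal distance between tin_small and mat_3 below 0.013 m or horizontal distance between tin_small and mat_4 below 0.013 m) and horizontal distance between tin_small and mustard_pot above 0.322 m); the robot touches nothing.
It fails at once if the mustard pot is pushed more than 20 mm from its place or tipped over (distance of mustard_pot from where it was at the start of the episode above 0.02 m or angle between mustard_pot's own z axis and vertical above 0.3 rad).
It fails at once if the butter stamp is pushed more than 20 mm from its place or tipped over (distance of butter_stamp from where it was at the start of the episode above 0.02 m or angle between butter_stamp's own z axis and vertical above 0.3 rad).
It also fails if it takes over 112 s, if anything falls off the work surface, if the arm or the gripper's body presses on something with over 40 N, if the wrist force passes 120 N, or if a joint passes its speed limit or range.

## Robot

A 6-joint arm with a two-finger parallel gripper is mounted at the origin on a cart in front of the work surface, level with it; the furniture and walls round the work are solid. World frame = base frame: x ahead of the robot, y to its left, z up, the work surface at z = 0. Lengths are in m, angles in rad, forces in N, time in s.
With the tool pointing down it reaches from about 0.375 to 0.9 m from the base axis. Payload 3.1 kg.
Tool frame: the origin (TCP) lies at the centre of the arm's flange, where the gripper is bolted on; the fingertips stand 182 mm ahead of it and the grasp point (between the pads) lies 164 mm ahead of it; z points along the fingers, y is the line along which they close (so a half turn about z gives the same grasp; the last joint's range is limited). The gripper opens to 87 mm and grips with 3 to 60 N. Pads are 19 mm wide; open, the fingers measure 117 mm over their backs; the gripper's body (75 mm by 190 mm) begins 51 mm behind the grasp point.
Start: joints at [-1.496, 0.527, 1.433, -0, 1.181, -0.178], TCP at [0.156, -0.605, 0.405] pointing down, gripper open.
Joint ranges: [-3.08, 3.08], [-0.75, 2.2], [0.22, 2.44], [-1.43, 4.57], [0, 2.65], [-2.85, 2.85]. Speed limits (rad/s): [2.79, 2.79, 3.14, 3.14, 3.14, 3.14].

## Interface

Orientations are given as a rotation vector (axis times angle).
In Python, from bench import * gives the robot as it stands.
- The arm moves only by the shell command python3 -m handwheel 'ROWS' [OPENING] [FORCE]. ROWS is JSON, a list of rows, each a list of 2 entries, a list of its own where there are three numbers: the shift along the tool's x, y, z as a fraction of full scale, then the turn about the tool's z as a fraction of full scale. A call has 1 to 8 rows; each row is the pose to reach, as a shift and turn from the pose commanded when the call began, along the tool's axes at that moment; what a row does not reach only later rows make up. Full scale, the value 1, is 12 cm for a shift and 30 degrees for a turn. A row lasts 1/10 s, in which the tool goes at most 50 mm and 8.59 degrees, less where a joint would pass 70% of its speed; a pose out of reach is approached as far as the arm can. A call with a number of a shift or a turn outside -1 to 1 is refused whole. A call with a gripper value outside its range is refused whole. OPENING is the closure, from -1 (fully open) to 1 (shut), set as the call begins (- or left out, the last holds). The fingers move at their own pace and stop on an object; FORCE is the grip in N (left out, the last holds). Time passes only in rows, so rows that repeat a pose let the fingers close. It gives the time, the measured TCP pose, the force, the opening and the grip force at its end, in the units of the state.
- state(): the state, without advancing time (a new reading comes with each control period).
- get_image(name): name is "side" or "top"; returns a dict with "pixels" (384x512x3 uint8, red, green, blue), "fov_y" (degrees; the focal length in pixels is half the picture's height over the tangent of half this angle, whatever the lens; pixels are square), "cx", "cy" (the principal point, pixels), "world_from_camera" (4x4, takes a point from camera to world coordinates). Camera axes: x right, y down, z forward; pixel columns grow to the right and rows downward; lengths in m; the calibration is good to about 2 mm. A picture is of the moment at which its call begins. There is no depth.
- hand_in(): hands the job in; it is judged then, once.
Trained networks look in a picture, given as the dict that the camera call returned (one of the last four; its "shot" number tells which), for a name from the list of things; names that differ only in an ending like _2 or _b are one class to them, and where a whole thing is asked for, a point or a joint stands for the part that bears it (a point fixed in the world has none). Each returns a list of dicts, best first, with "confidence" (0 to 1); they miss things now and then, are a little off and sometimes report something else, mostly with a low value. They report only what shows in the picture. A call takes as long as a camera call. They do not tell look-alikes from the thing itself.
- boxes_of(picture, query): "position" ([row, column] in pixels, amid what is visible of it).
- spot_point(picture, query): "position" ([row, column] in pixels: a listed point, or the origin of a listed thing).
The state is a dict: "clock": time; "q": joint angles; "joint_velocities": joint speeds; "joint_torque": joint torques, N m; "position": TCP position; "orientation": TCP orientation; "wrist_force": force on the tool from outside, world axes, zero at the start; "moment": the same for the moment, N m; "gripper_width": opening from 0.0 (shut) to 1.0 (fully open); "gripper_force": force on a finger pad.
Only numpy, scipy, OpenCV 4.12 (cv2) and the standard library are available. Lean on these libraries where they do the work, as an engineer would, in place of code of your own. Each camera call takes 0.05 s, during which the arm holds its last target. There are 200 camera calls.

## Working session

There is one attempt and no reset: what is moved stays moved. The work goes in short steps, Python scripts to look and compute and a shell command to move; the robot and the scene stay as the last step left them, time stands still between calls to the robot, and variables do not carry over. Pictures are saved under pics/ and viewed, at most 14 in all, crops included, and the job is handed in when it is done.

```bash
ls; mkdir -p pics
cat > h.py <<'E'
from bench import *
import numpy as np, cv2
from scipy.spatial.transform import Rotation as R
def ray(p,rc,z):
    T=np.array(p["world_from_camera"]);H=p["pixels"].shape[0]
    f=H/2/np.tan(np.radians(p["fov_y"])/2)
    d=T[:3,:3]@np.array([(rc[1]-p["cx"])/f,(rc[0]-p["cy"])/f,1]);o=T[:3,3]
    return (o+d*(z-o[2])/d[2])[:2]
def save(p,n,s=1.5):
    cv2.imwrite("pics/"+n,cv2.resize(p["pixels"][:,:,::-1],None,fx=s,fy=s))
E
python3 - <<'E'
from h import *
print(state())
Z={'sand_glass':0,'tin_large':0,'tin_medium':0,'tin_small':0,'mat_1':.01,'mustard_pot':.01,'butter_stamp':.01}
for n in('top','side'):
    p=get_image(n);save(p,n+'1.png');print(n,np.round(p["world_from_camera"],3).tolist(),p["fov_y"],p["cx"],p["cy"])
    for k,z in Z.items():
        for d in spot_point(p,k)[:6]:print(k,np.round(d["position"]),round(d["confidence"],2),np.round(ray(p,d["position"],z),3))
E
```

```text
pics
{'clock': 0.0, 'q': array([-1.49649818e+00,  5.28444913e-01,  1.43390082e+00,  2.18652804e-05,
        1.18138097e+00, -1.78510714e-01]), 'joint_velocities': array([ 1.92978151e-05, -1.18880890e-03,  5.73540121e-04, -1.36845440e-03,
       -1.16931434e-03,  5.52013692e-04]), 'joint_torque': array([ 4.84416923e-04, -4.40039134e+01, -1.76591992e+01,  6.33283798e-02,
        5.80472499e-02, -1.71294791e-04]), 'position': array([ 0.15632636, -0.60477841,  0.40378474]), 'orientation': array([-3.11441628e+00, -3.95773062e-01, -2.06167038e-04]), 'wrist_force': array([ 0.7177603 ,  0.0175668 , -0.33555358]), 'moment': array([ 0.046615  ,  0.03977205, -0.01123143]), 'gripper_force': 0.0, 'gripper_width': 1.0002042886589875}
top [[-0.002, -0.995, 0.102, 0.432], [-1.0, 0.003, 0.007, 0.067], [-0.007, -0.102, -0.995, 1.079], [0.0, 0.0, 0.0, 1.0]] 53.834621542479105 255.61779983751995 190.59657477944734
sand_glass [232. 332.] 0.68 [ 0.424 -0.141]
tin_large [237. 163.] 0.82 [0.411 0.338]
tin_large [179. 160.] 0.48 [0.578 0.35 ]
tin_medium [228. 272.] 0.72 [0.434 0.029]
tin_small [226. 220.] 0.
[... 356 characters left out ...]
159.] 0.57 [0.579 0.35 ]
butter_stamp [172. 258.] 0.28 [0.595 0.068]
side [[-0.65, -0.452, 0.611, -0.134], [-0.76, 0.398, -0.513, 0.604], [-0.011, -0.798, -0.602, 0.688], [0.0, 0.0, 0.0, 1.0]] 53.67380684718361 257.73517098472985 189.37632348172264
sand_glass [189. 327.] 0.98 [ 0.429 -0.141]
tin_large [272. 199.] 0.76 [0.412 0.329]
tin_medium [212. 284.] 0.91 [0.434 0.031]
tin_medium [273. 200.] 0.29 [0.406 0.33 ]
mat_1 [220. 191.] 0.92 [0.571 0.25 ]
mat_1 [194. 243.] 0.74 [0.568 0.071]
mat_1 [178. 261.] 0.65 [ 0.594 -0.02 ]
mat_1 [203. 212.] 0.54 [0.592 0.163]
mustard_pot [165. 280.] 0.6 [ 0.606 -0.113]
mustard_pot [188. 328.] 0.21 [ 0.422 -0.137]
butter_stamp [235. 156.] 0.77 [0.578 0.348]
```

View pics/top1.png

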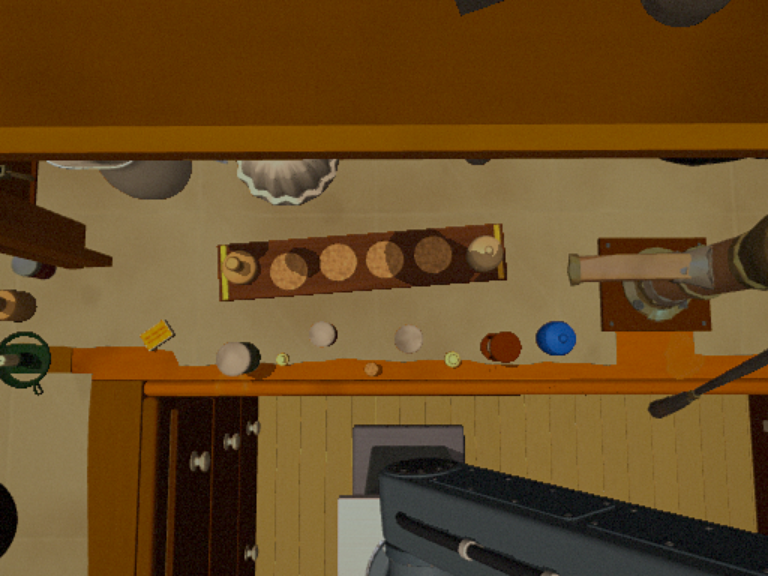

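View pics/side1.png

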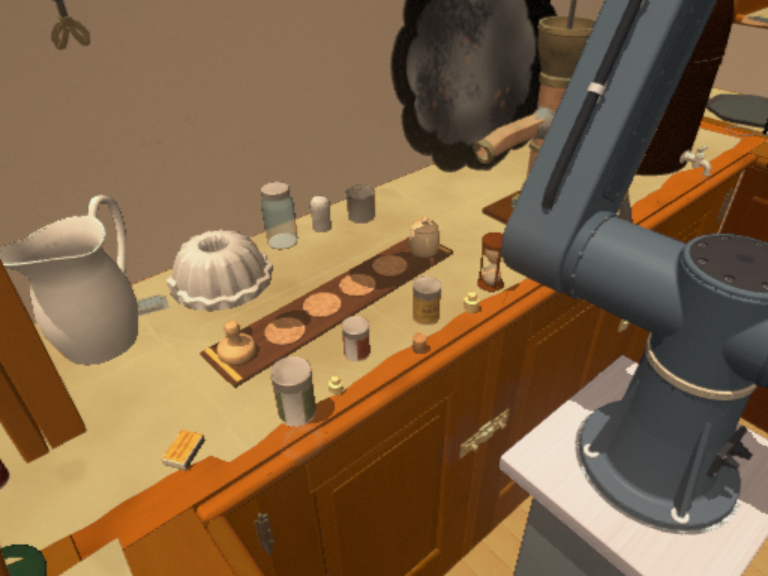

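The top view shows the stamp at (240,265)/1.5, four mats at (289,271), (338,262), (385,259), (433,254), and the pot at (485,253). The tins are at (236,358), (322,334) and (408,339), and the glass is at (505,347). The pot is on the right (-y), the stamp on the left. I'll refine the centres next.

Run:
```python
from h import *
p=get_image('top');im=p["pixels"][:,:,::-1];np.save('top.npy',p["pixels"])
r0,c0,s=145,135,3.5
c=cv2.resize(im[r0:255,c0:360],None,fx=s,fy=s,interpolation=cv2.INTER_CUBIC)
T=np.array(p["world_from_camera"]);f=192/np.tan(np.radians(p["fov_y"])/2)
def proj(P):
    q=T[:3,:3].T@(np.array(P)-T[:3,3]);return q[1]/q[2]*f+p["cy"],q[0]/q[2]*f+p["cx"]
def rad(z,r): return r/(1.079-z)*f
L=cv2.cvtColor(im,cv2.COLOR_BGR2GRAY).astype(float)
big=cv2.GaussianBlur(cv2.resize(im,None,fx=8,fy=8,interpolation=cv2.INTER_CUBIC),(0,0),5).astype(float)
def refine(x,y,z,r,R0=8):
    # maximise radial contrast around a projected circle of known radius, world coordinates
    best=None;t=np.linspace(0,2*np.pi,72,endpoint=False)
    def smp(x,y,r):
        Q=np.stack([x+r*np.cos(t),y+r*np.sin(t),np.full(72,z)],1)-T[:3,3];Q=Q@T[:3,:3]
        u=((Q[:,0]/Q[:,2]*f+p["cx"]+.5)*8-.5).astype(int);v=((Q[:,1]/Q[:,2]*f+p["cy"]+.5)*8-.5).astype(int);return big[v,u]
    for dx in np.arange(-.016,.0161,.001):
        for dy in np.arange(-.016,.0161,.001):
            g=np.abs(smp(x+dx,y+dy,r+.003)-smp(x+dx,y+dy,r-.003)).sum(1)
            sc=np.minimum(g,60).mean()
            if best is None or sc>best[0]:best=(sc,x+dx,y+dy)
    return best
for n,rc,z,r in [('large',(239,157),.092,.03),('med',(226,272),.078,.026),('small',(222.5,214.5),.066,.0235),('glass',(231,337),.11,.027),
  ('m1',(180.5,192.5),.013,.036),('m2',(174.5,225),.013,.036),('m3',(172.7,256.5),.013,.036),('m4',(169,288.5),.013,.036),('pot',(169,323),.06,.032),('stamp',(178.5,159),.02,.032)]:
    w=ray(p,rc,z);b=refine(*w,z,r);print(n,np.round(w,3),np.round(b,3))
    v,u=proj((b[1],b[2],z));cen=(int((u-c0+.5)*s),int((v-r0+.5)*s))
    cv2.circle(c,cen,int(rad(z,r)*s),(0,255,0),1);cv2.circle(c,cen,1,(255,0,255),-1)
cv2.imwrite('pics/c1.png',c)
```

```text
large [0.408 0.329] [48.917  0.405  0.335]
med [0.441 0.03 ] [4.2847e+01 4.4200e-01 3.1000e-02]
small [0.45  0.184] [47.972  0.451  0.178]
glass [ 0.427 -0.134] [58.042  0.428 -0.135]
m1 [0.571 0.253] [60.     0.569  0.253]
m2 [0.588 0.161] [60.     0.586  0.159]
m3 [0.592 0.071] [60.     0.59   0.072]
m4 [ 0.603 -0.02 ] [ 6.00e+01  6.01e-01 -2.10e-02]
pot [ 0.595 -0.11 ] [58.903  0.597 -0.11 ]
stamp [0.576 0.347] [58.833  0.579  0.347]
```

View pics/c1.png

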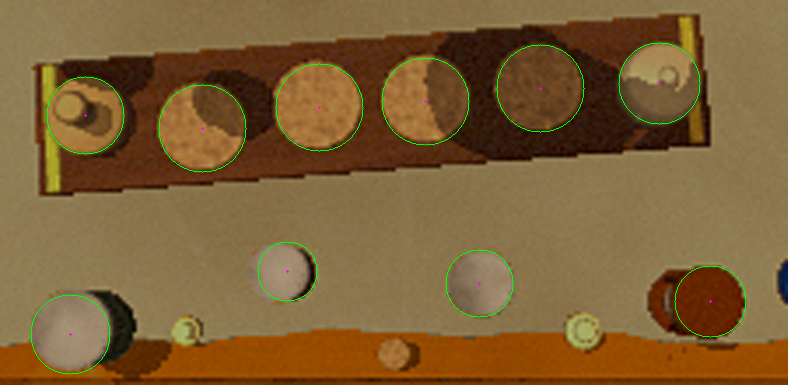

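The circles sit on the mats and the glass; the small tin's centre may be a few mm off in y. Before swinging I need the height of the pump lever.

Run:
```python
from h import *
p=get_image('top');q=get_image('side')
T=np.array(q["world_from_camera"]);f=192/np.tan(np.radians(q["fov_y"])/2)
for name,rc in (('knobtip',(273,434)),('knob2',(265,457)),('edge',(238,508)),('spout',(179,383))):
    for z in(.1,.2,.3,.4,.5,.6):
        w=np.r_[ray(p,rc,z),z];c=T[:3,:3].T@(w-T[:3,3]);print(name,np.round(w,2),'side1.5x',np.round(1.5*np.array([c[0]/c[2]*f+q["cx"],c[1]/c[2]*f+q["cy"]])))
c=cv2.resize(q["pixels"][0:200,300:512,::-1],None,fx=3,fy=3,interpolation=cv2.INTER_CUBIC)
cv2.imwrite('pics/s2.png',cv2.convertScaleAbs(c,alpha=1.8))
```

```text
knobtip [ 0.32 -0.38  0.1 ] side1.5x [616. 220.]
knobtip [ 0.33 -0.33  0.2 ] side1.5x [610. 180.]
knobtip [ 0.34 -0.29  0.3 ] side1.5x [602. 133.]
knobtip [ 0.35 -0.24  0.4 ] side1.5x [593.  78.]
knobtip [ 0.37 -0.2   0.5 ] side1.5x [583.  13.]
knobtip [ 0.38 -0.15  0.6 ] side1.5x [570. -65.]
knob2 [ 0.34 -0.44  0.1 ] side1.5x [624. 207.]
knob2 [ 0.35 -0.39  0.2 ] side1.5x [617. 168.]
knob2 [ 0.36 -0.34  0.3 ] side1.5x [609. 124.]
knob2 [ 0.37 -0.28  0.4 ] side1.5x [600.  71.]
knob2 [ 0.38 -0.23  0.5 ] side1.5x [590.   9.]
knob2 [ 0.39 -0.18  0.6 ] side1.5x [577. -67.]
edge [ 0.41 -0.57  0.1 ] side1.5x [629. 176.]
edge [ 0.41 -0.51  0.2 ] side1.5x [623. 142.]
edge [ 0.41 -0.44  0.3 ] side1.5x [615. 102.]
edge [ 0.42 -0.38  0.4 ] side1.5x [607.  54.]
edge [ 0.42 -0.31  0.5 ] side1.5x [596.  -3.]
edge [ 0.42 -0.25  0.6 ] side1.5x [584. -72.]
spout [ 0.56 -0.26  0.1 ] side1.5x [485. 196.]
spout [ 0.55 -0.23  0.2 ] side1.5x [483. 159.]
spout [ 0.54 -0.19  0.3 ] side1.5x [481. 116.]
spout [ 0.52 -0.16  0.4 ] side1.5x [479.  66.]
spout [ 0.51 -0.13  0.5 ] side1.5x [477.   6.]
spout [ 0.5  -0.09  0.6 ] side1.5x [474. -68.]
```

View pics/s2.png

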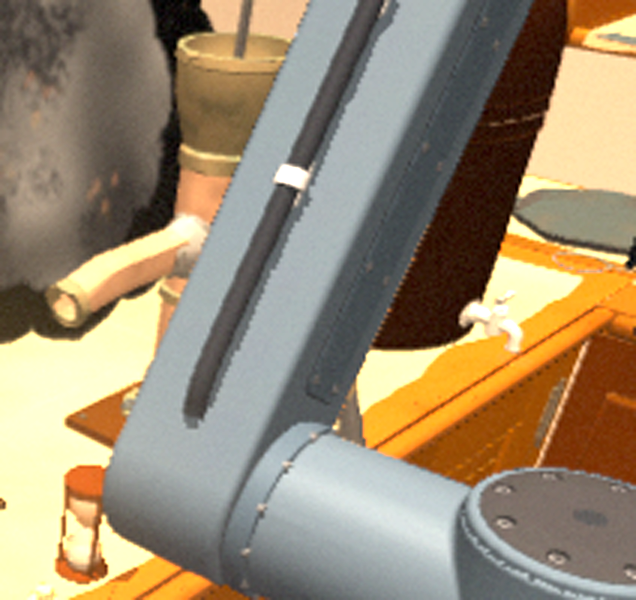

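The spout tip is at about (0.55,-0.22,0.22), and the lever is hidden behind the arm. I'll work out the axes and a retreat move that uncovers it.

```bash
cat >> h.py <<'E'
def rows(target,yawdir=None):
    """shift in tool axes /0.12 to world target TCP; turn (deg) to bring tool y onto direction yawdir (mod 180)"""
    s=state();M=R.from_rotvec(s["orientation"]).as_matrix()
    d=M.T@(np.array(target)-s["position"]);out=[np.round(d/.12,3)]
    if yawdir is not None:
        y=M.T@np.array(yawdir);a=np.degrees(np.arctan2(-y[0],y[1]));a=(a+90)%180-90;out.append((round(a,1),round(a/30,3)))
    print('t',round(s["clock"],2),'pos',np.round(s["position"],4),'q',np.round(s["q"],2),'w',round(s["gripper_width"],3),'rows',*out)
E
python3 - <<'E'
from h import *
M=R.from_rotvec(state()["orientation"]).as_matrix();print(M.round(2))
rows([.10,-.40,.405],[1,0,0]);rows([.156,-.605,.405],[0,1,0])
q=get_image('side');T=np.array(q["world_from_camera"]);f=192/np.tan(np.radians(q["fov_y"])/2)
for w in([.156,-.6,.22],[.156,-.6,.3]):
    c=T[:3,:3].T@(w-T[:3,3]);print(1.5*np.array([c[0]/c[2]*f+q["cx"],c[1]/c[2]*f+q["cy"]]))
E
```

```text
[[ 0.97  0.25 -0.  ]
 [ 0.25 -0.97 -0.  ]
 [-0.    0.   -1.  ]]
t 0.95 pos [ 0.1563 -0.6051  0.4048] q [-1.5   0.53  1.43 -0.    1.18 -0.18] w 1.0 rows [-0.027 -1.772 -0.002] (np.float64(-75.5), np.float64(-2.517))
t 0.95 pos [ 0.1563 -0.6051  0.4048] q [-1.5   0.53  1.43 -0.    1.18 -0.18] w 1.0 rows [-0.003 -0.002 -0.002] (np.float64(14.5), np.float64(0.483))
[773.59007061 159.06121375]
[791.20835124 117.86982188]
```

```bash
python3 -m handwheel '[[[0,-0.33,-0.33],0],[[0,-0.66,-0.66],0],[[0,-1,-1],0],[[0,-1,-1],0],[[0,-1,-1],0]]' -1
python3 - <<'E'
from h import *
rows([.12,-.4,.6],[1,0,0])
q=get_image('side');save(q,'s3.png')
E
```

```text
clock: 1.5
position: [0.1262, -0.4875, 0.5277]
orientation: [3.111, 0.395, -0.001]
wrist_force: [0.2, -0.5, 0.8]
gripper_width: 0.995
gripper_force: 0.0
t 1.5 pos [ 0.1262 -0.4875  0.5277] q [-1.54  0.23  1.56 -0.    1.35 -0.22] w 0.995 rows [ 0.131 -0.716 -0.607] (np.float64(-75.5), np.float64(-2.517))
```

View pics/s3.png

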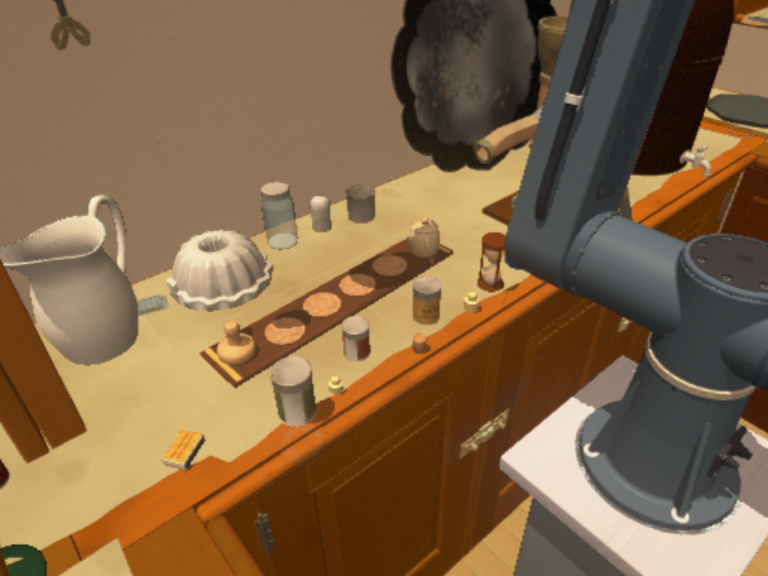

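Run:
```python
from h import *
q=get_image('side')["pixels"][100:165,395:450,::-1];p=get_image('top');t=p["pixels"][130:290,380:512,::-1]
a=cv2.convertScaleAbs(cv2.resize(q,(330,390),interpolation=cv2.INTER_CUBIC),alpha=1.8);b=cv2.convertScaleAbs(cv2.resize(t,(462,560),interpolation=cv2.INTER_CUBIC),alpha=1.5)
o=np.zeros((560,800,3),np.uint8);o[:390,:330]=a;o[:,335:797]=b;cv2.imwrite('pics/z4.png',o)
```

```text
(no output)
```

View pics/z4.png

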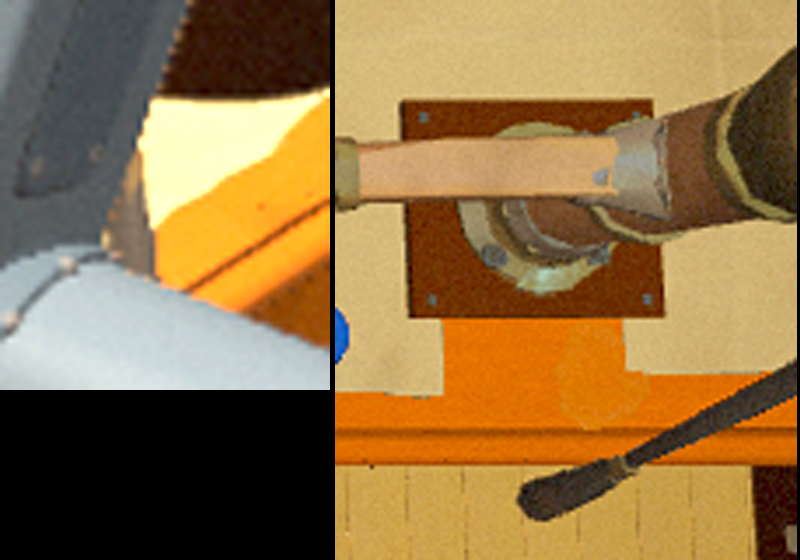

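The side crop shows the lever's wooden grip hanging low and steep, at about (627,200) at 1.5×. The lever tip is therefore low, around (0.32,-0.39,0.1), and the lever rises outward to the right. A swing at about 0.42 m radius with the fingertips above z=0.34 clears it.

Run:
```python
from h import *
s=state();M=R.from_rotvec(s["orientation"]);p0=s["position"];n=4;g=np.array([.428,-.135,.50])
for i in range(n):
    Mi=M*R.from_euler('z',-75.5*i/n,degrees=True)
    print((Mi.inv().apply((g-p0)/n)/.12).round(3), -75.5/n/30)
```

```text
[ 0.793 -0.558  0.05 ] -0.6291666666666667
[ 0.931 -0.271  0.05 ] -0.6291666666666667
[0.968 0.044 0.05 ] -0.6291666666666667
[0.902 0.355 0.05 ] -0.6291666666666667
```

```bash
python3 -m handwheel '[[[0.26,-0.19,0],-0.21],[[0.53,-0.37,0],-0.42],[[0.79,-0.56,0],-0.63],[[0.79,-0.56,0],-0.63]]' |head -2
python3 -m handwheel '[[[0.31,-0.09,0],-0.21],[[0.62,-0.18,0],-0.42],[[0.93,-0.27,0],-0.63],[[0.93,-0.27,0],-0.63]]' |head -2
python3 -m handwheel '[[[0.32,0.01,0],-0.21],[[0.65,0.03,0],-0.42],[[0.97,0.04,0],-0.63],[[0.97,0.04,0],-0.63]]' |head -2
python3 -m handwheel '[[[0.3,0.12,0],-0.21],[[0.6,0.24,0],-0.42],[[0.9,0.355,0],-0.63],[[0.9,0.355,0],-0.63],[[0.9,0.355,0],-0.63]]'
python3 - <<'E'
from h import *
rows([.428,-.135,.4],[1,0,0])
p=get_image('side');print([(np.round(d["position"],1),d["confidence"],np.round(ray(p,d["position"],0),3)) for k in('tin_small','tin_large','tin_medium','sand_glass') for d in spot_point(p,k)[:2]])
E
```

```text
clock: 2.05
position: [0.2034, -0.3976, 0.5229]
clock: 2.45
position: [0.2785, -0.3098, 0.5234]
clock: 2.85
position: [0.3536, -0.2213, 0.5238]
clock: 3.35
position: [0.4275, -0.1351, 0.5239]
orientation: [-2.22, -2.221, 0.003]
wrist_force: [0.5, 0.1, -0.2]
gripper_width: 0.999
gripper_force: 0.0
t 3.35 pos [ 0.4275 -0.1351  0.5239] q [-0.56  0.14  1.68 -0.    1.32 -0.56] w 0.999 rows [0.002 0.006 1.032] (np.float64(0.0), np.float64(0.0))
[(array([232.1, 236.7]), 0.75, array([0.46 , 0.179])), (array([276. , 195.8]), 0.94, array([0.406, 0.341])), (array([211.4, 283.6]), 0.63, array([0.439, 0.029])), (array([202. , 213.4]), 0.41, array([0.603, 0.153])), (array([191. , 325.9]), 0.39, array([ 0.424, -0.13 ]))]
```

```bash
python3 -m handwheel '[[[0,0,0.4],0],[[0,0,0.8],0],[[0,0.006,1],0],[[0,0.006,1],0]]' |head -2
python3 -m handwheel '[[[0,0,0.35],0],[[0,0,0.7],0],[[0,0,1],0],[[0,0,1],0],[[0,0,1],0]]' |head -2
python3 -m handwheel '[[[0,0,0.07],0],[[0,0,0.14],0],[[0,0,0.14],0]]' |head -4
python3 -m handwheel '[[[0,0,0],0],[[0,0,0],0],[[0,0,0],0],[[0,0,0],0],[[0,0,0],0],[[0,0,0],0],[[0,0,0],0]]' 1 20
```

```text
clock: 4.0
position: [0.4262, -0.1343, 0.4019]
clock: 4.5
position: [0.4283, -0.1349, 0.2858]
clock: 4.8
position: [0.4276, -0.1341, 0.2683]
orientation: [2.219, 2.223, 0.0]
wrist_force: [0.3, -0.5, -0.8]
clock: 5.5
position: [0.4275, -0.134, 0.268]
orientation: [-2.22, -2.223, 0.0]
wrist_force: [0.1, -0.6, 0.6]
gripper_width: 0.608
gripper_force: 20.0
```

```bash
python3 -m handwheel '[[[0,0,-0.25],0],[[0,0,-0.5],0],[[0.16,0.24,-0.5],0],[[0.32,0.48,-0.5],0],[[0.47,0.72,-0.5],0],[[0.47,0.72,-0.5],0]]' |head -2
python3 -m handwheel '[[[0.16,0.24,0],0],[[0.32,0.48,0],0],[[0.47,0.725,0],0],[[0.47,0.725,0],0],[[0.47,0.725,0],0]]'
python3 - <<'E'
from h import *
rows([.601,-.021,.282],[1,0,0]);p=get_image('side');save(p,'s5.png')
E
```

```text
clock: 6.1
position: [0.5169, -0.0761, 0.3283]
clock: 6.6
position: [0.6002, -0.0209, 0.3272]
orientation: [-2.217, -2.223, 0.003]
wrist_force: [-0.2, -0.1, 0.3]
gripper_width: 0.61
gripper_force: 20.0
t 6.6 pos [ 0.6002 -0.0209  0.3272] q [-0.22  0.59  1.57 -0.    0.99 -0.22] w 0.61 rows [-0.001  0.008  0.376] (np.float64(0.1), np.float64(0.005))
```

View pics/s5.png

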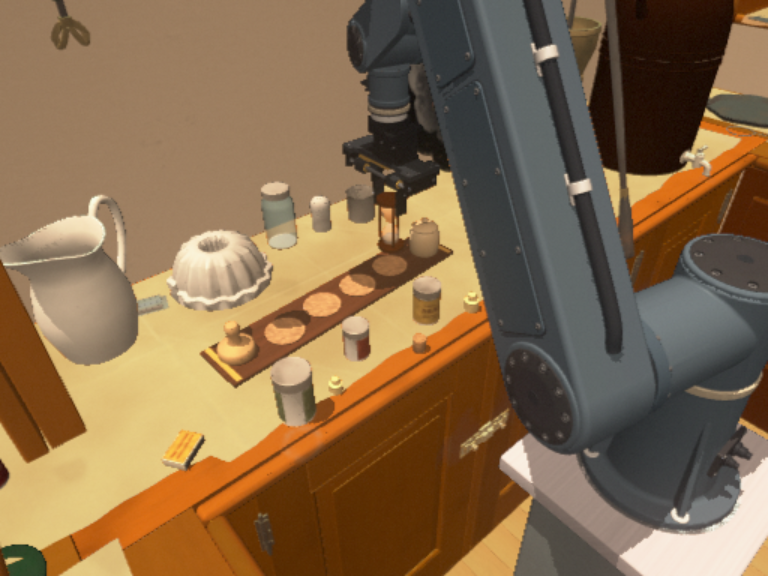

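The glass is held upright at about (388,215), above the mat nearest the pot. Lower and release.

```bash
python3 -m handwheel '[[[0,0.008,0.15],0],[[0,0.008,0.27],0],[[0,0.008,0.34],0],[[0,0.008,0.37],0],[[0,0.008,0.375],0],[[0,0.008,0.375],0]]'
python3 -m handwheel '[[[0,0,0],0],[[0,0,0],0],[[0,0,0],0],[[0,0,0],0],[[0,0,0],0]]' -1|tail -3
python3 -m handwheel '[[[0,0,-0.2],0],[[0,0,-0.5],0],[[0,0,-0.9],0],[[0,0,-1],0],[[0,0,-1],0]]' |head -2
python3 - <<'E'
from h import *
rows([.405,.335,.3],[1,0,0]);p=get_image('side');save(p,'s6.png')
for k in('sand_glass','tin_large','tin_small'):print(k,[np.round(ray(p,d["position"],.013 if k[0]=='s' else 0),3) for d in spot_point(p,k)[:2]])
E
```

```text
clock: 7.25
position: [0.6018, -0.0211, 0.2832]
orientation: [2.22, 2.223, 0.0]
wrist_force: [-0.2, -0.5, -0.9]
gripper_width: 0.61
gripper_force: 20.0
wrist_force: [-0.2, -0.7, 0.1]
gripper_width: 0.956
gripper_force: 0.0
clock: 8.25
position: [0.6023, -0.021, 0.4058]
t 8.25 pos [ 0.6023 -0.021   0.4058] q [-0.22  0.49  1.49  0.    1.15 -0.22] w 0.998 rows [ 2.971 -1.645  0.868] (np.float64(0.1), np.float64(0.003))
sand_glass [array([ 0.587, -0.018]), array([0.4  , 0.338])]
tin_large [array([0.406, 0.327])]
tin_small [array([0.462, 0.174])]
```

View pics/s6.png

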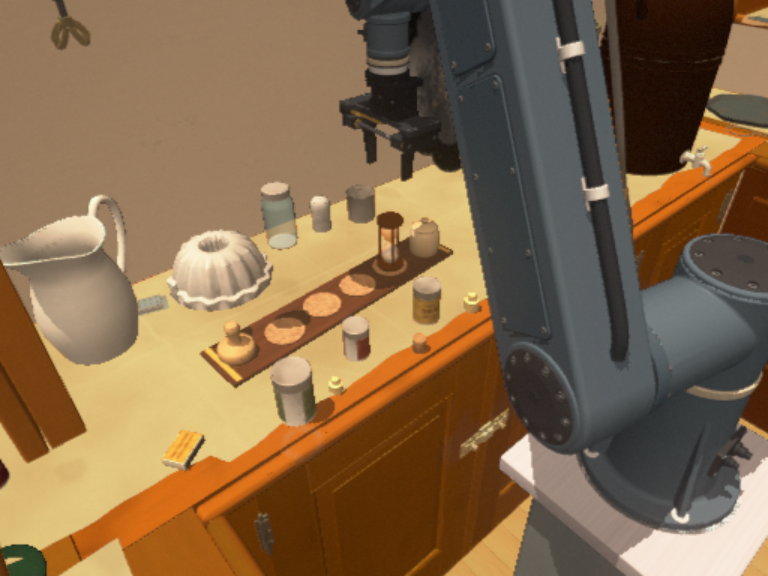

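The glass stands centred on its mat at (389,265). Next is the large tin.

```bash
python3 -m handwheel '[[[0.33,-0.18,0],0],[[0.66,-0.36,0],0],[[0.99,-0.55,0],0],[[0.99,-0.55,0],0]]' |head -2
python3 -m handwheel '[[[0.33,-0.18,0],0],[[0.66,-0.36,0],0],[[0.99,-0.55,0],0],[[0.99,-0.55,0],0]]' |head -2
python3 -m handwheel '[[[0.33,-0.18,0],0],[[0.66,-0.36,0],0],[[0.99,-0.55,0],0],[[0.99,-0.55,0],0],[[0.99,-0.55,0],0]]'
python3 - <<'E'
from h import *
rows([.405,.335,.244],[1,0,0]);p=get_image('top');save(p,'t7.png')
E
```

```text
clock: 8.85
position: [0.5317, 0.1016, 0.4007]
clock: 9.25
position: [0.4664, 0.2195, 0.4013]
clock: 9.75
position: [0.4033, 0.3353, 0.4019]
orientation: [2.217, 2.225, -0.003]
wrist_force: [0.0, 0.3, 0.9]
gripper_width: 0.997
gripper_force: 0.0
t 9.75 pos [0.4033 0.3353 0.4019] q [ 0.48  0.4   1.69 -0.    1.06  0.48] w 0.997 rows [-0.     0.015  1.316] (np.float64(0.2), np.float64(0.007))
```

View pics/t7.png

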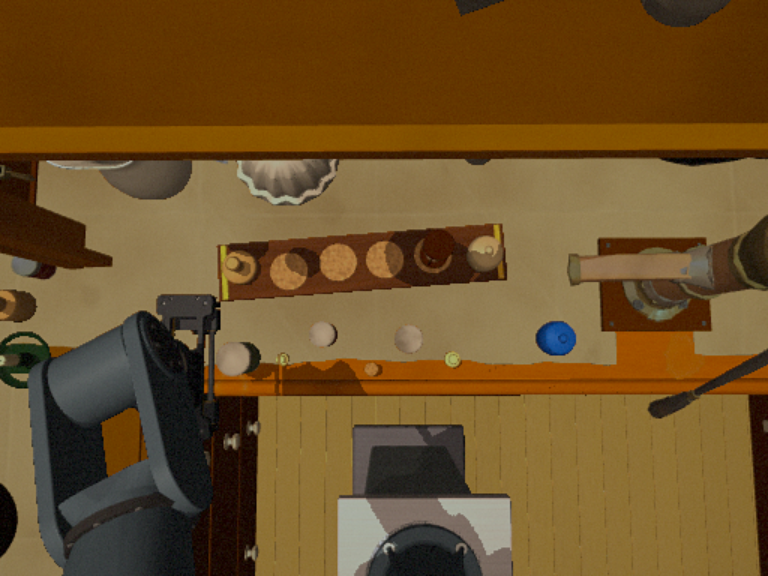

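The apparent offset of the gripper from the tin is height parallax; the fingertips project to y≈0.33, which is consistent. Descend and grip.

```bash
python3 -m handwheel '[[[0,0.015,0.35],0],[[0,0.015,0.7],0],[[0,0.015,1],0],[[0,0.015,1],0],[[0,0.015,1],0]]' |head -5
python3 -m handwheel '[[[0,0,0.15],0],[[0,0,0.28],0],[[0,0,0.32],0],[[0,0,0.32],0]]' |head -5
python3 -m handwheel '[[[0,0,0],0],[[0,0,0],0],[[0,0,0],0],[[0,0,0],0],[[0,0,0],0],[[0,0,0],0],[[0,0,0],0]]' 1 20
python3 - <<'E'
from h import *
rows([.59,.072,.31])
E
```

```text
clock: 10.3
position: [0.4062, 0.334, 0.2827]
orientation: [-2.222, -2.22, 0.002]
wrist_force: [0.4, -0.5, 0.6]
gripper_width: 0.999
clock: 10.7
position: [0.4058, 0.335, 0.2457]
orientation: [2.22, 2.222, 0.003]
wrist_force: [1.0, 0.2, -0.1]
gripper_width: 0.999
clock: 11.4
position: [0.4054, 0.3353, 0.2449]
orientation: [2.219, 2.223, 0.002]
wrist_force: [1.4, -1.0, 3.9]
gripper_width: 0.682
gripper_force: 19.9
t 11.4 pos [0.4054 0.3353 0.2449] q [ 0.48  0.65  1.81 -0.    0.68  0.48] w 0.682 rows [-2.196  1.536 -0.542]
```

```bash
python3 -m handwheel '[[[0,0,-0.3],0],[[0,0,-0.6],0],[[0,0,-0.9],0],[[-0.25,0.17,-0.9],0],[[-0.5,0.34,-0.9],0],[[-0.732,0.512,-0.9],0],[[-0.732,0.512,-0.9],0]]' |head -2
python3 -m handwheel '[[[-0.25,0.17,0],0],[[-0.5,0.34,0],0],[[-0.732,0.512,0],0],[[-0.732,0.512,0],0]]' |head -2
python3 -m handwheel '[[[-0.25,0.17,0],0],[[-0.5,0.34,0],0],[[-0.732,0.512,0],0],[[-0.732,0.512,0],0],[[-0.732,0.512,0],0]]'
python3 - <<'E'
from h import *
rows([.59,.072,.259],[1,0,0])
E
```

```text
clock: 12.1
position: [0.4687, 0.2447, 0.3523]
clock: 12.5
position: [0.5303, 0.1572, 0.3522]
clock: 13.0
position: [0.589, 0.0723, 0.3517]
orientation: [-2.219, -2.22, 0.002]
wrist_force: [-0.3, -0.3, -1.6]
gripper_width: 0.679
gripper_force: 20.0
t 13.0 pos [0.589  0.0723 0.3517] q [-0.07  0.55  1.57  0.    1.03 -0.07] w 0.679 rows [-0.003  0.01   0.772] (np.float64(0.0), np.float64(0.001))
```

Next: lower, release, rise, then on to the medium tin (0.442, 0.031; grasp z 0.067, TCP 0.231).

```bash
python3 -m handwheel '[[[0,0.01,0.3],0],[[0,0.01,0.55],0],[[0,0.01,0.7],0],[[0,0.01,0.75],0],[[0,0.01,0.77],0],[[0,0.01,0.77],0]]'
python3 -m handwheel '[[[0,0,0],0],[[0,0,0],0],[[0,0,0],0],[[0,0,0],0],[[0,0,0],0]]' -1|tail -3
python3 -m handwheel '[[[0,0,-0.2],0],[[0,0,-0.5],0],[[0,0,-0.9],0],[[0,0,-1],0],[[0,0,-1],0]]' |head -2
python3 - <<'E'
from h import *
rows([.442,.031,.231],[1,0,0])
E
```

```text
clock: 13.6
position: [0.5908, 0.0727, 0.2607]
orientation: [2.219, 2.224, 0.001]
wrist_force: [0.4, 0.6, -1.0]
gripper_width: 0.684
gripper_force: 20.0
wrist_force: [0.1, -0.1, -0.2]
gripper_width: 0.981
gripper_force: 0.0
clock: 14.6
position: [0.5915, 0.0718, 0.3828]
t 14.6 pos [0.5915 0.0718 0.3828] q [-0.07  0.51  1.53  0.    1.09 -0.07] w 0.996 rows [-0.338 -1.254  1.258] (np.float64(0.1), np.float64(0.003))
```

```bash
python3 -m handwheel '[[[-0.09,-0.31,0],0],[[-0.17,-0.625,0],0],[[-0.25,-0.9,0],0],[[-0.25,-0.9,0],0]]' |head -2
python3 -m handwheel '[[[-0.088,-0.354,0.1],0],[[-0.088,-0.354,0.4],0],[[-0.088,-0.354,0.7],0],[[-0.088,-0.354,0.95],0],[[-0.088,-0.354,0.95],0]]' |head -2
python3 - <<'E'
from h import *
rows([.442,.031,.231],[1,0,0])
p=get_image('side');save(p,'s8.png')
E
```

```text
clock: 15.0
position: [0.4776, 0.0417, 0.3775]
clock: 15.5
position: [0.4394, 0.0312, 0.2623]
t 15.5 pos [0.4394 0.0312 0.2623] q [-0.18  0.55  2.01  0.    0.59 -0.18] w 1.001 rows [-0.002  0.024  0.26 ] (np.float64(0.1), np.float64(0.002))
```

View pics/s8.png

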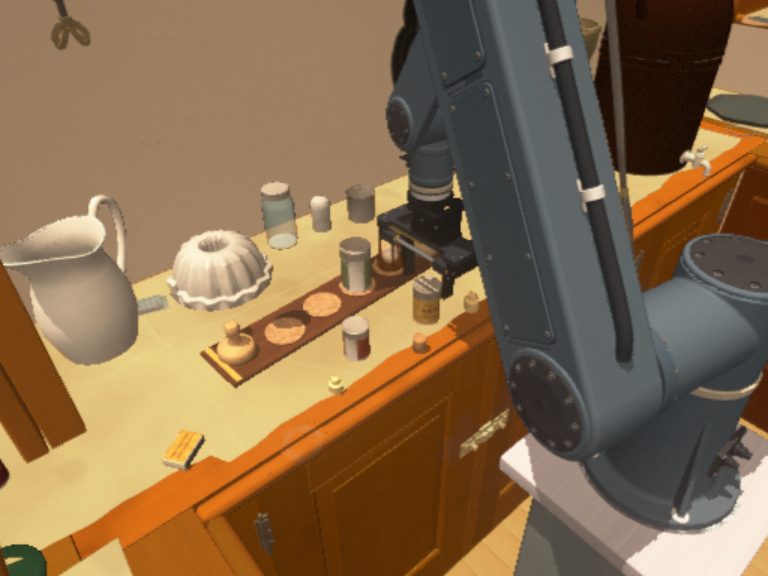

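The large tin stands on its mat at (355,290), and the gripper straddles the medium tin at (427,285). Finish the descent and grip.

```bash
python3 -m handwheel '[[[0,0.02,0.12],0],[[0,0.02,0.22],0],[[0,0.02,0.26],0],[[0,0.02,0.26],0]]' |head -5
python3 -m handwheel '[[[0,0,0],0],[[0,0,0],0],[[0,0,0],0],[[0,0,0],0],[[0,0,0],0],[[0,0,0],0],[[0,0,0],0]]' 1 20
python3 -m handwheel '[[[0,0,-0.3],0],[[0,0,-0.6],0],[[0,0,-0.7],0],[[0,0,-0.7],0]]' |head -2
python3 - <<'E'
from h import *
rows([.586,.160,.245])
E
```

```text
clock: 15.95
position: [0.4432, 0.0311, 0.2353]
orientation: [2.219, 2.223, 0.0]
wrist_force: [-0.1, 0.6, -0.8]
gripper_width: 1.001
clock: 16.65
position: [0.4427, 0.0311, 0.235]
orientation: [-2.219, -2.223, 0.001]
wrist_force: [-1.9, 0.3, 2.9]
gripper_width: 0.589
gripper_force: 19.9
clock: 17.05
position: [0.4434, 0.031, 0.3205]
t 17.05 pos [0.4434 0.031  0.3205] q [-0.18  0.43  1.96  0.    0.75 -0.18] w 0.59 rows [1.073 1.187 0.634]
```

```bash
python3 -m handwheel '[[[0.35,0,0],0],[[0.7,0.1,0],0],[[1,0.3,0],0],[[1,0.6,0],0],[[1,0.9,0],0],[[1,0.9,0],0]]' |head -2
python3 -m handwheel '[[[0.073,0.2,0],0],[[0.073,0.287,0],0],[[0.073,0.287,0],0],[[0.073,0.287,0],0]]'
python3 - <<'E'
from h import *
rows([.586,.160,.249],[1,0,0])
E
```

```text
clock: 17.65
position: [0.5552, 0.1515, 0.3178]
clock: 18.05
position: [0.5842, 0.1597, 0.318]
orientation: [-2.219, -2.221, 0.004]
wrist_force: [-0.4, 0.0, -1.4]
gripper_width: 0.59
gripper_force: 20.0
t 18.05 pos [0.5842 0.1597 0.318 ] q [ 0.08  0.61  1.56 -0.    0.97  0.08] w 0.59 rows [0.003 0.017 0.575] (np.float64(0.1), np.float64(0.002))
```

```bash
python3 -m handwheel '[[[0,0.015,0.25],0],[[0,0.015,0.42],0],[[0,0.015,0.52],0],[[0,0.015,0.56],0],[[0,0.015,0.575],0],[[0,0.015,0.575],0]]'
python3 -m handwheel '[[[0,0,0],0],[[0,0,0],0],[[0,0,0],0],[[0,0,0],0],[[0,0,0],0]]' -1|tail -3
python3 -m handwheel '[[[0,0,-0.2],0],[[0,0,-0.5],0],[[0,0,-0.9],0],[[0,0,-1],0],[[0,0,-1],0]]' |head -2
python3 - <<'E'
from h import *
rows([.452,.18,.222],[1,0,0])
p=get_image('side')
print([(np.round(d["position"],1),d["confidence"],np.round(ray(p,d["position"],0),3)) for k in('tin_small',) for d in spot_point(p,k)[:2]])
save(p,'s9.png')
E
```

```text
clock: 18.65
position: [0.5871, 0.1601, 0.2505]
orientation: [2.219, 2.223, 0.001]
wrist_force: [-0.6, -0.2, -0.9]
gripper_width: 0.593
gripper_force: 20.0
wrist_force: [-0.9, 0.1, 0.5]
gripper_width: 0.949
gripper_force: 0.0
clock: 19.65
position: [0.5876, 0.1602, 0.3727]
t 19.65 pos [0.5876 0.1602 0.3727] q [0.08 0.54 1.51 0.   1.08 0.08] w 1.0 rows [ 0.166 -1.137  1.249] (np.float64(0.1), np.float64(0.003))
[(array([234.9, 236.2]), 0.68, array([0.452, 0.187]))]
```

View pics/s9.png

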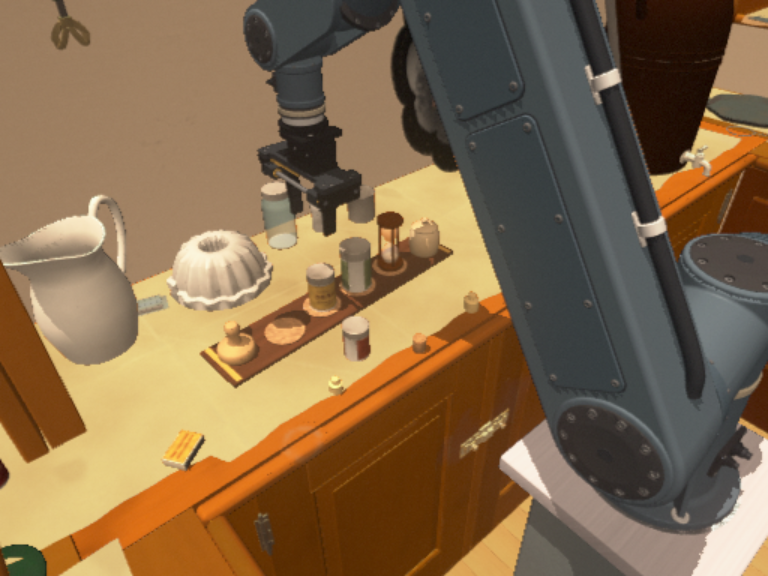

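The medium tin is on its mat at (321,300). The small tin is at (356,340), and I take its y as 0.181.

```bash
python3 -m handwheel '[[[0.06,-0.35,0],0],[[0.12,-0.7,0],0],[[0.17,-1,0.1],0],[[0.17,-1,0.4],0],[[0.17,-1,0.8],0],[[0.17,-1,0.9],0],[[0.17,-1,0.9],0]]' |head -2
python3 - <<'E'
from h import *
rows([.452,.181,.222],[1,0,0])
p=get_image('side');print(ray(p,(216,237.3),.066))
E
```

```text
clock: 20.45
position: [0.4657, 0.18, 0.2591]
t 20.45 pos [0.4657 0.18   0.2591] q [0.14 0.6  1.87 0.   0.68 0.14] w 1.0 rows [ 0.009 -0.112  0.31 ] (np.float64(0.1), np.float64(0.002))
[0.44752565 0.1832519 ]
```

```bash
python3 -m handwheel '[[[0.01,-0.12,0],0],[[0.01,-0.12,0.12],0],[[0.01,-0.12,0.24],0],[[0.01,-0.12,0.31],0],[[0.01,-0.12,0.31],0]]' |head -5
python3 -m handwheel '[[[0,0,0],0],[[0,0,0],0],[[0,0,0],0],[[0,0,0],0],[[0,0,0],0],[[0,0,0],0],[[0,0,0],0]]' 1 20
python3 -m handwheel '[[[0,0,-0.3],0],[[0,0,-0.6],0],[[0,0,-0.7],0],[[0,0,-0.7],0]]' |head -2
python3 - <<'E'
from h import *
rows([.569,.253,.245])
E
```

```text
clock: 21.0
position: [0.453, 0.1815, 0.2251]
orientation: [2.22, 2.223, 0.001]
wrist_force: [-0.8, 0.2, -0.5]
gripper_width: 0.995
clock: 21.7
position: [0.4523, 0.1815, 0.2248]
orientation: [-2.219, -2.223, 0.001]
wrist_force: [-1.1, -0.1, 1.8]
gripper_width: 0.534
gripper_force: 19.9
clock: 22.1
position: [0.4531, 0.1816, 0.3105]
t 22.1 pos [0.4531 0.1816 0.3105] q [0.15 0.49 1.86 0.   0.78 0.15] w 0.53 rows [0.593 0.964 0.551]
```

Grip width is 46.5 mm, as expected. Go to the last mat, y first; the TCP at placement is 0.239.

```bash
python3 -m handwheel '[[[0.3,0.1,0],0],[[0.593,0.3,0],0],[[0.593,0.65,0],0],[[0.593,0.97,0],0],[[0.593,0.97,0],0],[[0.593,0.97,0],0]]' |head -2
python3 - <<'E'
from h import *
rows([.569,.253,.239],[1,0,0])
E
```

```text
clock: 22.7
position: [0.5688, 0.2525, 0.3067]
t 22.7 pos [0.5688 0.2525 0.3067] q [0.24 0.64 1.52 0.   0.98 0.24] w 0.537 rows [0.005 0.003 0.564] (np.float64(0.0), np.float64(0.002))
```

```bash
python3 -m handwheel '[[[0,0,0.25],0],[[0,0,0.42],0],[[0,0,0.52],0],[[0,0,0.55],0],[[0,0,0.565],0],[[0,0,0.565],0]]'
python3 -m handwheel '[[[0,0,0],0],[[0,0,0],0],[[0,0,0],0],[[0,0,0],0],[[0,0,0],0]]' -1|tail -3
python3 -m handwheel '[[[0,0,-0.2],0],[[0,0,-0.5],0],[[0,0,-0.9],0],[[0,0,-1],0],[[0,0,-1],0]]' |head -2
python3 -m handwheel '[[[0,-0.4,0],0],[[0,-0.8,0],0],[[0,-0.8,0],0],[[0,-0.8,0],0]]' |head -2
python3 - <<'E'
from h import *
p=get_image('side');q=get_image('top')
o=np.hstack([p["pixels"][110:260,120:320],q["pixels"][130:280,140:340]])[:,:,::-1]
cv2.imwrite('pics/f10.png',cv2.resize(o,None,fx=2,fy=2,interpolation=cv2.INTER_CUBIC))
for k in('sand_glass','tin_large','tin_medium','tin_small'):print(k,[np.round(ray(i,d["position"],.013),3) for i in(p,q) for d in spot_point(i,k)[:1]])
E
```

```text
clock: 23.3
position: [0.5689, 0.2529, 0.2415]
orientation: [2.219, 2.223, 0.001]
wrist_force: [-0.0, -0.5, -0.8]
gripper_width: 0.531
gripper_force: 19.9
wrist_force: [0.1, -0.3, 0.0]
gripper_width: 0.903
gripper_force: 0.0
clock: 24.3
position: [0.5695, 0.253, 0.3639]
clock: 24.7
position: [0.4711, 0.2526, 0.3594]
sand_glass [array([ 0.589, -0.019]), array([ 0.611, -0.022])]
tin_large [array([0.594, 0.073]), array([0.6  , 0.079])]
tin_medium [array([0.593, 0.15 ]), array([0.581, 0.157])]
tin_small [array([0.575, 0.255]), array([0.562, 0.247])]
```

View pics/f10.png

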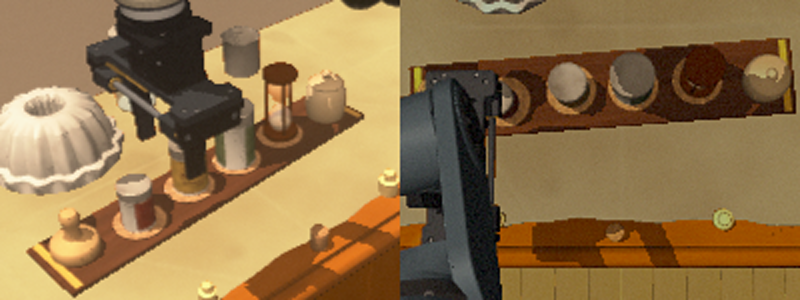

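The view shows all four upright and centred on their mats, in order from the pot: glass, large, medium, small. The pot and stamp have not moved, and the gripper is clear.

```bash
python3 -c "
from bench import *
print(hand_in())"
```

```text
the job is handed in; nothing more can be done
None
```

The job is handed in: the sand glass and the large, medium and small tins stand upright on their mats, tallest next to the mustard pot, with the pot and butter stamp left in place; the last pictures showed this, but the hand-in returned no verdict.

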